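# Unlock the corner cutter and hold a memo pad home in its guides

## Robot

A 7-joint arm with a two-finger parallel gripper is mounted at the origin on the work surface. World frame = base frame: x ahead of the robot, y to its left, z up, the work surface at z = 0. Lengths are in m, angles in rad, forces in N, time in s.
With the tool pointing down it reaches from about 0.4 to 0.85 m from the base axis. Payload 10.4 kg.
Tool frame: the origin (TCP) lies on the centre line of the jaws, within the pads' length; the fingertips stand 11 mm ahead of it and the grasp point (between the pads) lies 8 mm behind it (tip_reach is the distance from the TCP to the fingertips, in m); z points along the fingers, y is the line along which they close (so a half turn about z gives the same grasp; the last joint's range is limited). The gripper opens to 85 mm and grips with 20 to 120 N. Pads are 22 mm wide; open, the fingers measure 114 mm over their backs; the gripper's body (76 mm by 85 mm) begins 54 mm behind the grasp point. The pads swing forward as they close: fully open they stand 13 mm farther back than shut.
Start: joints at [-1.257, 0.332, -0.065, 1.46, 0.022, 1.35, -0.088], TCP at [0.207, 0.59, 0.242] pointing down, gripper open.
Joint ranges: [-2.6, 2.6], [-0.5, 2.12], [-1.47, 1.34], [0.16, 2.42], [-1.27, 4.41], [0.06, 2.06], [-2.6, 2.6]. Speed limits (rad/s): [2.22, 2.22, 2.79, 2.79, 3.14, 3.14, 3.14].

## Interface

Orientations are given as a unit quaternion [x, y, z, w].
In Python, from workcell import get_obs, camera, hand_in, tip_reach gives the robot as it stands. The module is installed in compiled form; this text tells all that it offers.
- The arm moves only by the tool move_arm, never from a script. Its argument "plan" is a list of rows, each an object with "delta_pos": the shift along the tool's x, y, z in parts of the range, where 1.0 means 0.75 m, a list of three; "turn": the turn, a rotation vector about the tool's x, y, z in a scale on which 1.0 is 4 rad, a list of three; "fingers": the closure, from 0 (fully open) to 1 (shut). A call has 1 to 12 rows; each row is the pose to reach, as a shift and turn from the pose commanded when the call began, along the tool's axes at that moment; what a row does not reach only later rows make up. A row lasts 1/8 s, in which the tool goes at most 62.5 mm and 10.7 degrees, less where a joint would pass 70% of its speed; a pose out of reach is approached as far as the arm can. No shift or turn number may pass 1 either way. A call with a gripper value outside its range is refused whole. The fingers move at their own pace and stop on an object; "force" is the grip in N (left out, the last holds). Time passes only in rows, so rows that repeat a pose let the fingers close. It gives the time, the measured TCP pose, the force, the opening and the grip force at its end, in the units of the state.
- get_obs(): the state, without advancing time (a new reading comes with each control period).
- camera(name): name is "scene" or "side" or "wrist"; returns a dict with "color" (420x560x3 uint8, red, green, blue), "range_z" (420x560 float32, m along the optical axis (not along the pixel's ray), 0 where there is no reading), "fx", "fy", "cx", "cy" (pixels), "R" (3x3) and "t" (3): a world point X has camera coordinates R X + t; the wrist camera has in their place "tool_from_camera" (4x4, takes a point from camera to tool coordinates, whose origin is the TCP and whose axes are the flange's). Camera axes: x right, y down, z forward; pixel columns grow to the right and rows downward; lengths in m; the calibration is good to about 2 mm. A picture is of the moment at which its call begins: read the wrist's pose just before it.
- hand_in(): hands the job in; it is judged then, once.
The state is a dict: "clock": time; "joint_pos": joint angles; "joint_velocities": joint speeds; "tau": joint torques, N m; "position": TCP position; "ee_rot": TCP orientation; "ft_force": force on the tool from outside, world axes, zero at the start; "torque": the same for the moment, N m; "grip_width": opening from 0.0 (shut) to 1.0 (fully open); "grasp_force": force on a finger pad.
Only numpy, scipy, OpenCV 4.12 (cv2) and the standard library are available. Lean on these libraries where they do the work, as an engineer would, in place of code of your own. Each camera call takes 0.05 s, during which the arm holds its last target. There are 200 camera calls.

## Task

Get the corner cutter ready for me to round a corner of the blue memo pad: first draw the red-knobbed lock pin out of the fork that holds the lever, lay it in the open notch of the rest block beside the column and let go of it. Then set the blue pad flat on the cutter's bed and push one of its corners fully home under the ram, with one edge flush against each of the two brass guides, long edge along either guide. Finish still holding the pad pressed against both guides, ready for my pull on the lever; do not pull the lever yourself, and leave the other things where they are.

Things in the scene. Friction and masses are not known exactly. Their poses are not given: they have to be found in the camera images.
- cutter: olive green bench corner cutter fixed to the counter, front to the robot's left. Origin on the table plumb under the corner where the guides would meet; z up, -x out of the open front, +x to the column, +y to the side of the pin's knob. Steel bed 30 above the table: x -140 to 95, y -115 to 115. All cutter measures below are in this frame, mm
- ram_end (a point): lower end of the steel ram, 22 across, over the guides' corner, 83 above the table (53 above the bed). The head carrying it: x -15 to 29, y -16 to 16, z 94 to 122. Column behind: x 29 to 87, y -25 to 25, up to z 122. Fork on the column: two steel cheeks, y 11 to 20 and -20 to -11, x 29 to 87, up to z 194
- bore (a point): mouth of the bore in the outer face of the +y cheek, on the bore's axis (cutter x 40, y 20, z 155). The bore, 12 across, runs along the cutter's y through both cheeks (40 overall); the pin comes out towards +y
- notch (a point): outer (+y) end of the notch, on the axis of a pin lying in it (cutter x 40, y 84, z 60). Green rest block: x 23 to 57, y 36 to 84; its notch along y is open at the top and both ends, 14 wide, floor z 55, walls to 65, lips flaring to 30 wide at 72. Laid right, the collar's inner face is 0 to 8 outside this end, shank in the notch, knob outward
- pin: lock pin, 80 g, level in the bore at the start. Origin on its axis at the collar's inner face, 0 to 4 off the cheek; its y axis runs along the pin towards the knob, as the cutter's y. Steel shank 10 across, y -60 to 0; collar 16 across, 0 to 4; neck 8 across to 25.5; red knob 18 across, 25.5 to 57.5. Slides freely, is clear after 65; the collar does not fit in the notch
- pin_knob (a point): middle of the red knob, on the pin's axis, 41.5 along y from the pin's origin: grip it here from above, a finger on either side of the axis. The cheeks rise 39 above the axis
- guide_left: brass guide bar on the bed, 12 tall and thick. Origin at bed height where the two stop faces would meet; turned 135 degrees about z from the cutter. x runs along its own stop face (y = 0; bar from 18 to 115), y along guide_right's (x = 0). Pushed to -y the pad meets guide_left, to -x guide_right. Seated pad centre: (65, 30) with its long edge on guide_left, or (30, 65)
- guide_right: the other brass guide bar, same size, given in the very frame of guide_left (same origin and axes): stop face x = 0, bar from 18 to 115 along y. Pad on guides and bed rubs with a friction of about 0.5 to 0.75, so one guide's push can feign part of the other's
- pad: rigid glued memo pad, blue cover with a white flower, one short edge red; 130 (x) x 60 (y) x 40 (z), about 0.25 kg, flat and free on the counter to the left of the cutter. Origin at the centre of its underside, z up. Held across the 60, keep the fingertips 15 or more above its underside, to clear the guides
- lever (a joint): lever of the cutter, rad: 0 = at rest, handle up and leaning back; grows as the handle is pulled down to the front; a return spring holds it at 0. Leave it there
- lever_grip (a point): middle of the lever's black handgrip, 26 across, above and behind the fork (cutter x 143, z 390 at rest)
- pad_tray: wooden tray, 160 x 150 x 30, with two finished pads lying in it, one yellow and one green, tops 46 above the table; stands loose, leave alone. Origin under its centre
- pencil_mug: pink mug, 82 across and 90 tall, red handle at its +y, three pencils standing in it to 155; stands loose, leave alone. Origin under its centre
- stamp_leaf: wooden block stamp, 70 x 45 x 26, leaf picture on top; stands loose, leave alone. Origin under its centre
- stamp_mushroom: wooden block stamp, 50 x 50 x 26, mushroom picture on top; stands loose, leave alone. Origin under its centre
- seal_stamp: dark red turned wax-seal stamp standing upright, 38 across and 90 tall; stands loose, leave alone. Origin under its centre
- ink_tin: flat dark ink-pad tin, 95 x 65 x 18; stands loose, leave alone. Origin under its centre
- tape_roll: pale green roll of paper tape lying flat, 56 across, 15 tall; stands loose, leave alone. Origin under its centre
- spare_die: spare brass cutting die standing on the cutter's bed, on the side of the column away from the pin's knob, 22 across and 26 tall; stands loose, leave alone. Origin under its centre
Mind the look-alikes: they are no part of the job. There is more than one size of the pad; the job needs the smaller.

How it is judged:
By the outcome, as a careful person would: the job done as asked, in the order asked, and still so for the second after the job is handed in, while the arm keeps its last pose, push and grip.
It also fails if it takes over 64 s, if anything falls off the work surface, if the arm or the gripper's body presses on something with over 40 N, if the wrist force passes 120 N, or if a joint passes its speed limit or range.

## Working session

There is one attempt and no reset: what is moved stays moved. The work goes in short steps, Python scripts to look and compute and a tool call to move; the robot and the scene stay as the last step left them, time stands still between calls to the robot, and variables do not carry over. Pictures are saved under pics/ and viewed, at most 10 in all, crops included, and the job is handed in when it is done.

Besides the shell and the picture viewer there is one more tool, called after "Request:" by a JSON object that holds its "op" and its "data", one argument or row to a line. move_arm: Moves the arm, as the interface text tells. Its arguments: {"type":"object","properties":{"plan":{"type":"array","items":{"type":"object","properties":{"delta_pos":{"type":"array","items":{"type":"number"}},"turn":{"type":"array","items":{"type":"number"}},"fingers":{"type":"number"}}}},"force":{"type":"number"}},"required":["plan"]}

```bash
mkdir -p pics
cat > h.py <<'E'
import numpy as np, cv2
from workcell import get_obs, camera, hand_in, tip_reach
from scipy.spatial.transform import Rotation as Rn
def snap(n,f):
    c=camera(n); cv2.imwrite('pics/'+f,c['color'][...,::-1]); np.savez('pics/'+f[:-4]+'.npz',**c); return c
def pts(c):
    h,w=c['range_z'].shape; u,v=np.meshgrid(np.arange(w),np.arange(h)); z=c['range_z']
    P=np.stack([(u-c['cx'])/c['fx']*z,(v-c['cy'])/c['fy']*z,z],-1)
    return (P-c['t'])@c['R']   # R^T (P-t)
E
python3 - <<'E'
from h import *
o=get_obs(); print(o, tip_reach)
for n in('scene','side'):
    c=snap(n,n+'0.png'); print(n,c['fx'],c['R'],c['t'])
E
```

```text
{'clock': 0.0, 'joint_pos': array([-1.25658842,  0.33287302, -0.06467785,  1.4609403 ,  0.02163146,
        1.34985515, -0.08851016]), 'joint_velocities': array([ 1.67904906e-03,  1.48947014e-05,  5.00143619e-04,  4.97690859e-04,
        2.13993373e-03, -1.62427975e-03, -2.85553864e-04]), 'tau': array([-5.34653664e-04, -6.25450230e+01,  4.88062366e-02, -3.91627693e+01,
        1.63699617e-02,  9.55182390e-03, -2.24583130e-05]), 'position': array([0.2064592 , 0.58955076, 0.24151563]), 'ee_rot': array([ 1.67610647e-01,  9.85853029e-01, -6.86684250e-04, -6.59937938e-05]), 'ft_force': array([ 0.45606963,  0.00085025, -0.0011101 ]), 'torque': array([-0.02561581, -0.06430059,  0.01339869]), 'grasp_force': 0.0, 'grip_width': 0.9990342774007639} 0.011
scene 484.1463358029241 [[-0.20514854  0.97870744 -0.00676927]
 [ 0.82860097  0.16999514 -0.53340611]
 [-0.52089779 -0.11503651 -0.84583219]] [ 0.05403135 -0.29687599  1.89075036]
side 425.22039973712157 [[ 0.87626093 -0.48181003  0.00508664]
 [-0.28897114 -0.53393663 -0.79461145]
 [ 0.38556771  0.69481708 -0.607097  ]] [-0.45010306  0.34781777  1.04655771]
```

View pics/scene0.png

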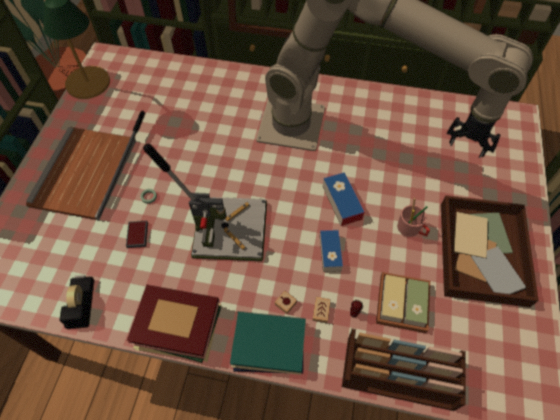

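View pics/side0.png

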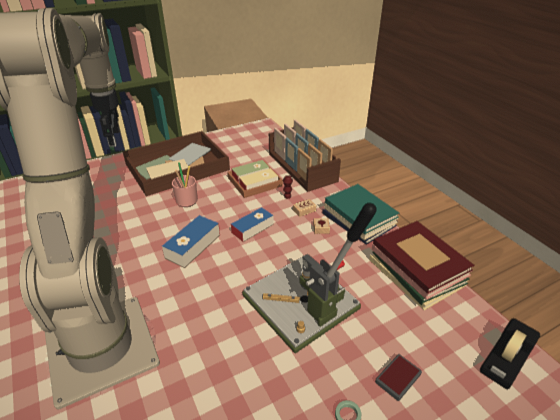

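The scene view shows the cutter at (230,228), its open front facing +y world, with the red knob at (204,224). The small blue pad is at (331,250), and the bigger look-alike is at (343,198). The side view has the cutter at (305,290) and the small pad at (252,222).

```bash
cat > m.py <<'E'
from h import *
C={n:dict(np.load(f'pics/{n}0.npz')) for n in('scene','side')}
for n,c in C.items():
    P=pts(c); hsv=cv2.cvtColor(c['color'],cv2.COLOR_RGB2HSV); ok=c['range_z']>0
    roi=ok&(P[...,0]>.3)&(P[...,0]<.8)&(P[...,1]>-.5)&(P[...,1]<.4)
    # table height
    t=roi&(abs(P[...,2])<.008); print(n,'table z',np.median(P[t][:,2]))
    bed=roi&(abs(P[...,2]-.030)<.006)&(hsv[...,1]<70)&(P[...,1]<.1)
    k,lab,st,ce=cv2.connectedComponentsWithStats(cv2.morphologyEx(bed.astype(np.uint8),cv2.MORPH_OPEN,np.ones((3,3))))
    i=1+np.argmax(st[1:,4]); q=P[lab==i]
    r=cv2.minAreaRect((q[:,:2]*1000).astype(np.float32)); print('bed',r,np.median(q[:,2]),len(q), np.round(cv2.boxPoints(r)))
    blue=roi&(hsv[...,0]>95)&(hsv[...,0]<125)&(hsv[...,1]>120)&(abs(P[...,2]-.04)<.02)
    k,lab,st,ce=cv2.connectedComponentsWithStats(blue.astype(np.uint8))
    for i in range(1,k):
        if st[i,4]>80:
            q=P[lab==i]; q=q[abs(q[:,2]-np.percentile(q[:,2],80))<.004]
            r=cv2.minAreaRect((q[:,:2]*1000).astype(np.float32)); print('blue',r,np.percentile(q[:,2],[10,50,90]),len(q))
    red=roi&((hsv[...,0]<6)|(hsv[...,0]>174))&(hsv[...,1]>170)&(P[...,2]>.02)
    k,lab,st,ce=cv2.connectedComponentsWithStats(red.astype(np.uint8))
    for i in range(1,k):
        if st[i,4]>8:
            q=P[lab==i];print('red',ce[i],st[i,4],np.median(q,0).round(4),q[:,2].max(),np.ptp(q,axis=0))
E
python3 m.py
```

```text
scene table z 0.0014650463685214566
bed ((505.0538635253906, -112.2864990234375), (219.1639404296875, 225.26434326171875), 8.995697021484375) 0.0308100160265921 1869 [[ 379.  -18.]
 [ 414. -241.]
 [ 631. -206.]
 [ 596.   16.]]
blue ((338.80035400390625, 251.0209197998047), (124.8959732055664, 72.41490936279297), 30.307361602783203) [0.05295908 0.05523582 0.05818296] 342
blue ((525.6971435546875, 230.53057861328125), (122.66996002197266, 52.891841888427734), 13.86325454711914) [0.04016656 0.04204001 0.04519101] 305
red [352.74193548 217.87096774] 62 [0.393  0.2863 0.0317] 0.04587724323908824 [0.03756768 0.05986094 0.02511647]
red [203.  222.6] 60 [ 0.5783 -0.163   0.1618] 0.16850181121693625 [0.05796721 0.04200056 0.09104077]
red [135.73195876 232.45360825] 97 [ 0.5901 -0.413   0.022 ] 0.028010446738665477 [0.07140735 0.04762647 0.00799179]
red [141.         236.76923077] 13 [ 0.6024 -0.3898  0.0226] 0.02573472051244731 [0.03250171 0.01537133 0.00568652]
red [183.87529976 295.61870504] 417 [ 0.7902 -0.1669  0.088 ] 0.09590941237006842 [0.02405706 0.21486144 0.03009114]
red [286.217391
[... 252 characters left out ...]
03808594, -114.66475677490234), (201.28512573242188, 228.01841735839844), 8.481215476989746) 0.0296575828426782 2929 [[ 377.  -17.]
 [ 410. -242.]
 [ 609. -213.]
 [ 576.   13.]]
blue ((521.4467163085938, 228.98104858398438), (123.18778991699219, 55.7415885925293), 14.119446754455566) [0.03808464 0.03974419 0.04188727] 296
blue ((337.7462463378906, 247.63002014160156), (126.82894897460938, 75.90332794189453), 31.564680099487305) [0.05044713 0.05254219 0.05478878] 459
red [236.44827586 230.72413793] 29 [0.4596 0.2134 0.0266] 0.034825381268578176 [0.01436199 0.04654279 0.01433159]
red [340.90909091 264.40909091] 22 [ 0.5828 -0.1713  0.1578] 0.16372111357707025 [0.01945168 0.00793329 0.01294029]
```

Run:
```python
from h import *
c=camera('wrist');print(c['tool_from_camera'].round(4),c['fx'],c['cx'],c['cy'])
```

```text
[[ 0.000e+00 -9.513e-01 -3.082e-01  7.820e-02]
 [ 1.000e+00  4.000e-04 -1.100e-03  2.000e-04]
 [ 1.100e-03 -3.082e-01  9.513e-01 -1.321e-01]
 [ 0.000e+00  0.000e+00  0.000e+00  1.000e+00]] 324.4464151266307 276.02072736579294 205.69844195217212
```

Careful with the scale: shifts go in shares of 0.75 m and turns go in shares of 4 rad. That gives: -0.48 m / 0.75 = -0.64, -0.06 m / 0.75 = -0.08, 2.12 rad / 4 = 0.53.

Request:
{"op": "move_arm", "data": {
  "plan": [
    {"delta_pos": [-0.0533,-0.052,-0.0133],"turn": [0,0,0.0443],"fingers": 0},
    {"delta_pos": [-0.1067,-0.1053,-0.0267],"turn": [0,0,0.0883],"fingers": 0},
    {"delta_pos": [-0.16,-0.1573,-0.04],"turn": [0,0,0.1325],"fingers": 0},
    {"delta_pos": [-0.2133,-0.2107,-0.0533],"turn": [0,0,0.1768],"fingers": 0},
    {"delta_pos": [-0.2667,-0.2627,-0.0667],"turn": [0,0,0.2208],"fingers": 0},
    {"delta_pos": [-0.32,-0.3147,-0.08],"turn": [0,0,0.265],"fingers": 0},
    {"delta_pos": [-0.3733,-0.368,-0.08],"turn": [0,0,0.3093],"fingers": 0},
    {"delta_pos": [-0.4267,-0.42,-0.08],"turn": [0,0,0.3533],"fingers": 0},
    {"delta_pos": [-0.48,-0.4733,-0.08],"turn": [0,0,0.3975],"fingers": 0},
    {"delta_pos": [-0.5333,-0.5253,-0.08],"turn": [0,0,0.4418],"fingers": 0},
    {"delta_pos": [-0.5867,-0.5773,-0.08],"turn": [0,0,0.4858],"fingers": 0},
    {"delta_pos": [-0.64,-0.6307,-0.08],"turn": [0,0,0.53],"fingers": 0}
  ]
}}

```text
clock: 1.65
position: [0.5037, -0.0168, 0.3023]
ee_rot: [0.943, 0.333, 0.0, -0.0]
ft_force: [1.1, 0.5, -0.5]
grip_width: 1.003
grasp_force: 0.0
```

```bash
cat >> h.py <<'E'
def to(target,yaw_y_deg,o=None):
    """delta in tool axes to world TCP target with tool down and tool y at angle yaw"""
    o=o or get_obs(); R=Rn.from_quat(o['ee_rot']).as_matrix()
    a=np.radians(yaw_y_deg); y=np.array([np.cos(a),np.sin(a),0]); z=np.array([0,0,-1.]); T=np.stack([np.cross(y,z),y,z],1)
    print('t',o['clock'],'pos',o['position'].round(4),'yaw',np.degrees(np.arctan2(R[1,1],R[0,1])).round(2),'F',o['ft_force'].round(1),'w',round(o['grip_width'],3),'g',o['grasp_force'])
    print('delta',(R.T@(np.array(target)-o['position'])).round(4),'turn',Rn.from_matrix(R.T@T).as_rotvec().round(4))
E
python3 -c "
from h import *
to([.576,-.165,.30],-81.1);print(get_obs()['joint_pos'].round(2))"
```

```text
t 1.65 pos [ 0.5037 -0.0168  0.3023] yaw -51.08 F [ 1.1  0.5 -0.5] w 1.003 g 0.0
delta [-0.0368  0.1607  0.0023] turn [-2.00e-04 -5.00e-04  5.24e-01]
[-0.62  0.02  0.58  1.71 -0.01  1.42 -0.93]
```

Converted, 0.16 m / 0.75 = 0.2133, 0.106 m / 0.75 = 0.1413, 0.524 rad / 4 = 0.131.

Request:
{"op": "move_arm", "data": {
  "plan": [
    {"delta_pos": [-0.016,0.0707,0],"turn": [0,0,0.0438],"fingers": 0},
    {"delta_pos": [-0.032,0.1413,0],"turn": [0,0,0.0875],"fingers": 0},
    {"delta_pos": [-0.0493,0.2133,0],"turn": [0,0,0.131],"fingers": 0},
    {"delta_pos": [-0.0493,0.2133,0],"turn": [0,0,0.131],"fingers": 0}
  ]
}}

```text
clock: 2.15
position: [0.5756, -0.1668, 0.3011]
ee_rot: [0.997, 0.076, -0.001, 0.002]
ft_force: [-0.3, 0.2, 0.4]
grip_width: 0.996
grasp_force: 0.0
```

```bash
python3 -c "
from h import *
to([.576,-.165,.30],-81.1)
o=get_obs();c=camera('wrist');R=Rn.from_quat(o['ee_rot']).as_matrix();M=np.eye(4);M[:3,:3]=R;M[:3,3]=o['position'];W=M@c['tool_from_camera'];c['R']=W[:3,:3].T;c['t']=-W[:3,:3].T@W[:3,3]
np.savez('pics/w1.npz',**c);cv2.imwrite('pics/w1.png',c['color'][...,::-1])"
```

```text
t 2.15 pos [ 0.5756 -0.1668  0.3011] yaw -81.25 F [-0.3  0.2  0.4] w 0.996 g 0.0
delta [ 0.0007 -0.0018  0.0011] turn [ 0.0028  0.0027 -0.0027]
```

View pics/w1.png

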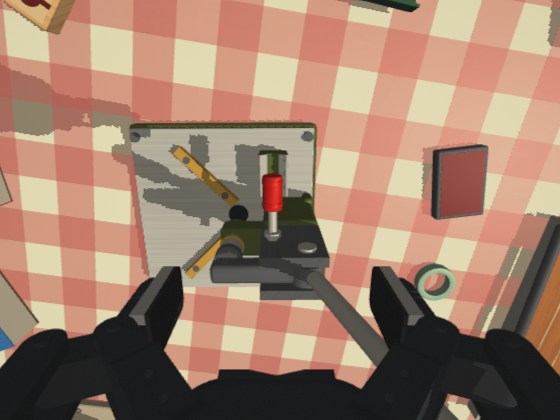

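The wrist view shows the red knob at about (272,192), with the neck running down to (273,228). The bed's outer corners are near (133,126) and (315,124). The brass guides run from (238,205) to (178,150) and to (190,272).

```bash
cat > m2.py <<'E'
from h import *
c=dict(np.load('pics/w1.npz')); P=pts(c); hsv=cv2.cvtColor(c['color'],cv2.COLOR_RGB2HSV)
Z=P[...,2]
def ray(uv,z):
    uv=np.atleast_2d(uv).astype(float); d=np.c_[(uv[:,0]-c['cx'])/c['fx'],(uv[:,1]-c['cy'])/c['fy'],np.ones(len(uv))]@c['R']; o=-c['R'].T@c['t']
    return o+d*((z-o[2])/d[:,2])[:,None]
box=np.zeros(Z.shape,bool); box[100:300,110:340]=1
top=box&(Z>.022)&(Z<.038)
print('table',np.median(Z[(Z<.01)&(Z>-.01)]),'bed z',np.median(Z[top]))
m=top
# edges: top edge rows for columns 150..240 ; left edge for rows 140..260; right for rows 135..180
te=np.array([(u,np.where(m[:,u])[0].min()-.5) for u in range(150,300)])
le=np.array([(np.where(m[v])[0].min()-.5,v) for v in range(140,260)])
re=np.array([(np.where(m[v])[0].max()+.5,v) for v in range(132,180)])
def line(q):
    for _ in range(4):
        vx,vy,x,y=cv2.fitLine(q.astype(np.float32),cv2.DIST_HUBER,0,.001,.001).ravel()
        r=(q-[x,y])@[-vy,vx]; q=q[abs(r)<max(.0015,2*r.std())]
    return np.array([vx,vy]),np.array([x,y]),r.std()
L={}
for n,e in(('top',te),('left',le),('right',re)):
    d,p,s=line(ray(e,.030)[:,:2]); L[n]=(d,p); print(n,'ang',np.degrees(np.arctan2(d[1],d[0])),p,s)
# yaw of cutter +y
angs=[]
for n in L:
    d=L[n][0]; a=np.degrees(np.arctan2(d[1],d[0])); a=(a+45)%90-45; angs.append(a)
a=np.radians(np.average(angs,weights=[2,2,.7])); cy=np.array([np.cos(a),np.sin(a)]); cx=np.array([cy[1],-cy[0]])
print('angs',angs,'yaw',np.degrees(a))
oy=L['top'][1]@cy-.115; ol=L['left'][1]@cx+.140; orr=L['right'][1]@cx-.095
for ox in(ol,orr):print('origin',ox*cx+oy*cy)
red=box&((hsv[...,0]<8)|(hsv[...,0]>172))&(hsv[...,1]>170)&(Z>.1)
n,lab,st,ce=cv2.connectedComponentsWithStats(red.astype(np.uint8)); i=1+np.argmax(st[1:,4])
uv=np.argwhere(lab==i)[:,::-1]; print('knob px',ce[i],st[i], 'w',ray([ce[i]],.160), 'depth med',np.median(P[lab==i],0), P[lab==i][:,2].max())
r=cv2.minAreaRect(uv.astype(np.float32)); print(r, ray(cv2.boxPoints(r),.157))
np.savez('cut.npz',a=a)
o=ol*cx+oy*cy; k=ray([ce[i]],.160)[0,:2]-o; print('knob in cutter',k@cx,k@cy)
# brass
br=box&(hsv[...,0]>12)&(hsv[...,0]<30)&(hsv[...,1]>110)&(Z>.034)&(Z<.05)
n,lab,st,ce=cv2.connectedComponentsWithStats(br.astype(np.uint8))
for i in range(1,n):
    if st[i,4]>60:
        q=ray(np.argwhere(lab==i)[:,::-1],.042)[:,:2]; r=cv2.minAreaRect((q*1000).astype(np.float32)); qq=(np.array(cv2.boxPoints(r))/1000-o); print('brass',r, (qq@np.c_[cx,cy]*1000).round(1).tolist())
E
python3 m2.py
```

```text
table 0.0009577178339268578 bed z 0.030472840445324386
top ang -81.17191 [ 0.6160307  -0.10753756] 0.0008528044745006214
left ang 8.946129 [0.5043725  0.00086025] 0.00037499166731139546
right ang 10.082751 [ 0.60565424 -0.21060988] 0.0005608597878712349
angs [np.float32(8.828087), np.float32(8.946129), np.float32(10.082752)] yaw 9.06518254381545
origin [ 0.50488771 -0.1408283 ]
origin [ 0.5032785  -0.13074243]
knob px [272.23380282 192.6       ] [262 174  21  38 710] w [[ 0.57796988 -0.16403939  0.16      ]] depth med [ 0.57849636 -0.16395988  0.16198965] 0.43305937190451615
((272.0, 192.5), (37.0, 20.0), 90.0) [[ 0.59235762 -0.1528792   0.157     ]
 [ 0.59498253 -0.17003146  0.157     ]
 [ 0.56143553 -0.17539145  0.157     ]
 [ 0.55872007 -0.15759286  0.157     ]]
knob in cutter 0.03443585592150195 0.06851226032113895
brass ((552.6077880859375, -85.04830932617188), (95.98558807373047, 13.759922981262207), 53.924224853515625) [[-18.6, 17.0], [-8.8, 26.7], [-76.5, 94.8], [-86.3, 85.1]]
brass ((441.24658203125, -93.31817626953125), (12.455763816833496, 73.26187133789062), 54.47951126098633) [[-78.2, -85.8], [-26.8, -33.6], [-35.7, -24.9], [-87.1, -77.1]]
```

```bash
cat >> h.py <<'E'
A=np.radians(9.0); CY=np.array([np.cos(A),np.sin(A),0]); CX=np.array([np.sin(A),-np.cos(A),0]); O=np.array([.50824,-.13452,0])
def cw(x,y,z): return O+CX*x/1000+CY*y/1000+np.array([0,0,z/1000])
def wc(p): d=np.array(p)-O; return np.round([d@CX*1000,d@CY*1000,p[2]*1000],1)
E
python3 -c "
from h import *
to(cw(40,66,147),-81)"
```

```text
t 2.2 pos [ 0.5756 -0.1643  0.3014] yaw -80.97 F [-0.2  0.3 -0.7] w 1.0 g 0.0
delta [ 4.500e-03 -1.000e-04  1.544e-01] turn [0.0011 0.0022 0.0006]
```

```bash
cat >> h.py <<'E'
def wsnap(f):
    o=get_obs();c=camera('wrist');R=Rn.from_quat(o['ee_rot']).as_matrix();M=np.eye(4);M[:3,:3]=R;M[:3,3]=o['position'];W=M@c['tool_from_camera'];c['R']=W[:3,:3].T;c['t']=-W[:3,:3].T@W[:3,3]
    np.savez('pics/'+f+'.npz',**c);cv2.imwrite('pics/'+f+'.png',c['color'][...,::-1]); return c
E
python3 -c "
from h import *
wsnap('w2'); to(cw(40,66,147),-81);wsnap('w3'); to(cw(40,66,147),-81)"
sed 's/w1.npz/w2.npz/' m2.py|python3 - |egrep 'knob|brass|origin|yaw'; sed 's/w1.npz/w3.npz/' m2.py|python3 - |egrep 'knob|brass|origin|yaw'
```

```text
t 2.25 pos [ 0.5756 -0.1626  0.3017] yaw -80.79 F [-1.   0.4  0.3] w 0.997 g 0.0
delta [0.004  0.0018 0.1547] turn [-0.0001  0.0013  0.0037]
t 2.3 pos [ 0.5757 -0.1616  0.302 ] yaw -80.69 F [-0.   1.2  1. ] w 1.0 g 0.0
delta [0.0037 0.0028 0.155 ] turn [-0.0007  0.0005  0.0053]
angs [np.float32(9.158157), np.float32(8.948326), np.float32(9.295788)] yaw 9.089365614221451
origin [ 0.50497773 -0.14078816]
origin [ 0.50340168 -0.13093689]
knob px [275.24751067 192.89331437] [266 174  20  38 703] w [[ 0.57801503 -0.16390187  0.16      ]] depth med [ 0.57842679 -0.16374348  0.16203646] 0.43332497938555575
knob in cutter 0.034361523501859954 0.06846880574046338
brass ((552.3703002929688, -85.28031921386719), (96.66670989990234, 13.699708938598633), 53.94900894165039) [[-18.1, 16.5], [-8.4, 26.1], [-76.6, 94.7], [-86.3, 85.0]]
brass ((441.7130126953125, -93.44234466552734), (12.897414207458496, 74.1396484375), 53.76533508300781) [[-78.6, -85.6], [-25.9, -33.5], [-34.9, -24.3], [-87.6, -76.5]]
angs [np.float32(8.99604), np.float32(8.960106), np.float32(8.684471)] yaw 8.934345164197557
origin [ 0.50436079 -0.14079692]
origin [ 0.50277213 -0.13069162]
knob px [277.28490832 193.38363893] [268 174  20  39 709] w [[ 0.57794126 -0.16381829  0.16      ]] depth med [ 0.57831754 -0.16367703  0.16197636] 0.4336978120242872
knob in cutter 0.03416929318557376 0.06911243781820212
brass ((552.5655517578125, -85.03630065917969), (95.9601058959961, 13.761736869812012), 53.932029724121094) [[-18.5, 17.5], [-8.8, 27.2], [-76.7, 95.1], [-86.4, 85.3]]
brass ((441.7185363769531, -93.2570571899414), (12.826437950134277, 74.04438018798828), 54.0201301574707) [[-78.3, -85.2], [-26.0, -32.8], [-35.1, -23.8], [-87.4, -76.2]]
```

Converted, 0.154 m / 0.75 = 0.2053, 0.1 m / 0.75 = 0.1333, 0.003 rad / 4 = 0.0008.

Request:
{"op": "move_arm", "data": {
  "plan": [
    {"delta_pos": [0.004,0.0027,0.0667],"turn": [0,0,0.0008],"fingers": 0},
    {"delta_pos": [0.004,0.0027,0.1333],"turn": [0,0,0.0008],"fingers": 0.3},
    {"delta_pos": [0.004,0.0027,0.2053],"turn": [0,0,0.0008],"fingers": 0.5},
    {"delta_pos": [0.004,0.0027,0.2053],"turn": [0,0,0.0008],"fingers": 0.5},
    {"delta_pos": [0.004,0.0027,0.2053],"turn": [0,0,0.0008],"fingers": 0.5},
    {"delta_pos": [0.004,0.0027,0.2053],"turn": [0,0,0.0008],"fingers": 0.5},
    {"delta_pos": [0.004,0.0027,0.2053],"turn": [0,0,0.0008],"fingers": 0.5}
  ],
  "force": 30
}}

```text
clock: 3.18
position: [0.5798, -0.164, 0.1499]
ee_rot: [0.997, 0.079, 0.001, 0.0]
ft_force: [0.0, 0.4, -0.2]
grip_width: 0.498
grasp_force: 0.0
```

```bash
python3 -c "
from h import *
to(cw(40,66,147),-81)"
```

```text
t 3.175 pos [ 0.5798 -0.164   0.1499] yaw -80.94 F [ 0.   0.4 -0.2] w 0.498 g 0.0
delta [-0.0001 -0.0004  0.0029] turn [ 0.0003 -0.0024  0.001 ]
```

Converted, 0.003 m / 0.75 = 0.004.

Request:
{"op": "move_arm", "data": {
  "plan": [
    {"delta_pos": [0,0,0.004],"turn": [0,0,0],"fingers": 0.6},
    {"delta_pos": [0,0,0.004],"turn": [0,0,0],"fingers": 1},
    {"delta_pos": [0,0,0.004],"turn": [0,0,0],"fingers": 1},
    {"delta_pos": [0,0,0.004],"turn": [0,0,0],"fingers": 1},
    {"delta_pos": [0,0,0.004],"turn": [0,0,0],"fingers": 1}
  ],
  "force": 30
}}

```text
clock: 3.8
position: [0.579, -0.1639, 0.1452]
ee_rot: [0.997, 0.079, -0.0, -0.0]
ft_force: [-1.3, 0.3, -0.6]
grip_width: 0.195
grasp_force: 29.2
```

```bash
python3 -c "
from h import *
to(cw(40,66,147),-81)"
```

```text
t 3.8 pos [ 0.579  -0.1639  0.1452] yaw -80.96 F [-1.3  0.3 -0.6] w 0.195 g 29.174971282482147
delta [ 0.0007 -0.0001 -0.0018] turn [-0.0002  0.0002  0.0007]
```

Converted, 0.075 m / 0.75 = 0.1, 0.07 m / 0.75 = 0.0933.

Request:
{"op": "move_arm", "data": {
  "plan": [
    {"delta_pos": [0.0133,0,0],"turn": [0,0,0],"fingers": 1},
    {"delta_pos": [0.0267,0,0],"turn": [0,0,0],"fingers": 1},
    {"delta_pos": [0.04,0,0],"turn": [0,0,0],"fingers": 1},
    {"delta_pos": [0.0533,0,0],"turn": [0,0,0],"fingers": 1},
    {"delta_pos": [0.0667,0,0],"turn": [0,0,0],"fingers": 1},
    {"delta_pos": [0.08,0,0],"turn": [0,0,0],"fingers": 1},
    {"delta_pos": [0.0933,0,0],"turn": [0,0,0],"fingers": 1},
    {"delta_pos": [0.1,0,0],"turn": [0,0,0],"fingers": 1},
    {"delta_pos": [0.1,0,0],"turn": [0,0,0],"fingers": 1},
    {"delta_pos": [0.1,0,0],"turn": [0,0,0],"fingers": 1},
    {"delta_pos": [0.1,0,0],"turn": [0,0,0],"fingers": 1}
  ]
}}

```text
clock: 5.18
position: [0.6529, -0.1523, 0.1454]
ee_rot: [0.997, 0.079, 0.0, -0.0]
ft_force: [-0.0, 0.2, -0.8]
grip_width: 0.199
grasp_force: 29.2
```

```bash
python3 -c "
from h import *
to(cw(40,140,147),-81);c=wsnap('w4')
o=get_obs();print(wc(o['position']))
cv2.imwrite('pics/w4c.png',cv2.resize(c['color'][100:400,150:450,::-1],(600,600)))"
```

```text
t 5.175 pos [ 0.6529 -0.1523  0.1454] yaw -80.97 F [-0.   0.2 -0.8] w 0.199 g 29.216470420360565
delta [-0.0001 -0.0002 -0.0016] turn [-0.0002 -0.0001  0.0005]
[ 40.2 140.2 145.4]
```

View pics/w4c.png

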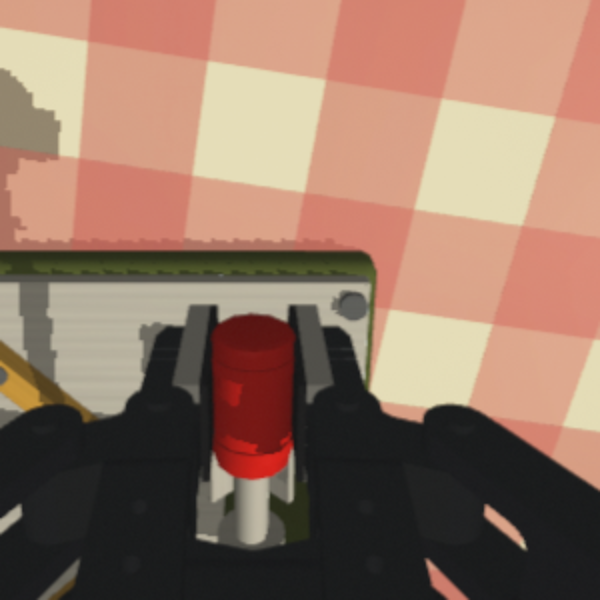

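The wrist crop shows the red knob held squarely between the pads, with the neck visible below it (crop (250,395) to (252,510)). The pin has come out with the gripper.

Converted, 0.073 m / 0.75 = 0.0973, 0.04 m / 0.75 = 0.0533.

Request:
{"op": "move_arm", "data": {
  "plan": [
    {"delta_pos": [0,0,0.0533],"turn": [0,0,0],"fingers": 1},
    {"delta_pos": [-0.0067,0,0.0973],"turn": [0,0,0],"fingers": 1},
    {"delta_pos": [-0.0127,0,0.0973],"turn": [0,0,0],"fingers": 1},
    {"delta_pos": [-0.0127,0,0.0973],"turn": [0,0,0],"fingers": 1},
    {"delta_pos": [-0.0127,0,0.0973],"turn": [0,0,0],"fingers": 1},
    {"delta_pos": [-0.0127,0,0.0973],"turn": [0,0,0],"fingers": 1}
  ]
}}

```text
clock: 5.98
position: [0.6445, -0.1537, 0.0734]
ee_rot: [0.997, 0.079, 0.001, 0.0]
ft_force: [-0.6, 1.5, -1.5]
grip_width: 0.198
grasp_force: 29.3
```

```bash
python3 -c "
from h import *
to(cw(40,130.4,52),-81)
c=snap('side','s5.png'); cv2.imwrite('pics/s5c.png',cv2.resize(c['color'][210:340,240:410,::-1],(785,600),interpolation=cv2.INTER_CUBIC))"
```

```text
t 5.975 pos [ 0.6445 -0.1537  0.0734] yaw -80.95 F [-0.6  1.5 -1.5] w 0.198 g 29.33080494403839
delta [-0.0012 -0.0003  0.0214] turn [ 0.0003 -0.0017  0.0009]
```

View pics/s5c.png

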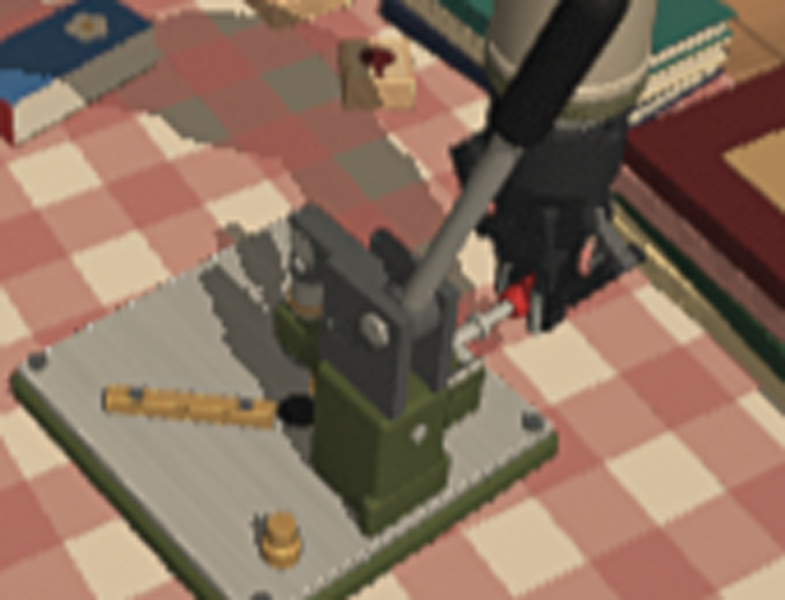

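The side crop shows the pin still in the jaws (knob at (520,297)), shank level above the green rest block at (470,375).

Converted, 0.021 m / 0.75 = 0.028, 0.017 m / 0.75 = 0.0227.

Request:
{"op": "move_arm", "data": {
  "plan": [
    {"delta_pos": [-0.0013,0,0.008],"turn": [0,0,0],"fingers": 1},
    {"delta_pos": [-0.0013,0,0.016],"turn": [0,0,0],"fingers": 1},
    {"delta_pos": [-0.0013,0,0.0227],"turn": [0,0,0],"fingers": 1},
    {"delta_pos": [-0.0013,0,0.028],"turn": [0,0,0],"fingers": 1},
    {"delta_pos": [-0.0013,0,0.028],"turn": [0,0,0],"fingers": 1},
    {"delta_pos": [-0.0013,0,0.028],"turn": [0,0,0],"fingers": 1}
  ]
}}

```text
clock: 6.78
position: [0.6428, -0.1539, 0.0514]
ee_rot: [0.997, 0.079, 0.0, -0.0]
ft_force: [-0.2, 0.2, -0.0]
grip_width: 0.2
grasp_force: 29.4
```

```bash
python3 -c "
from h import *
to(cw(40,130.4,51),-81); print(wc(get_obs()['position']))"
```

```text
t 6.775 pos [ 0.6428 -0.1539  0.0514] yaw -80.96 F [-0.2  0.2 -0. ] w 0.2 g 29.415612816810608
delta [ 0.0005 -0.0002  0.0004] turn [-0.     -0.0001  0.0007]
[ 40.2 129.9  51.4]
```

Converted, 0.0015 m / 0.75 = 0.002.

Request:
{"op": "move_arm", "data": {
  "plan": [
    {"delta_pos": [0,0,0.002],"turn": [0,0,0],"fingers": 1},
    {"delta_pos": [0,0,0.002],"turn": [0,0,0],"fingers": 1},
    {"delta_pos": [0,0,0.002],"turn": [0,0,0],"fingers": 0.7},
    {"delta_pos": [0,0,0.002],"turn": [0,0,0],"fingers": 0.6},
    {"delta_pos": [0,0,0.002],"turn": [0,0,0],"fingers": 0.5},
    {"delta_pos": [0,0,0.002],"turn": [0,0,0],"fingers": 0.4}
  ]
}}

```text
clock: 7.52
position: [0.6427, -0.1538, 0.0497]
ee_rot: [0.997, 0.079, -0.0, -0.0]
ft_force: [-0.6, -0.7, 0.3]
grip_width: 0.602
grasp_force: 0.0
```

Converted, -0.2 m / 0.75 = -0.2667, -0.15 m / 0.75 = -0.2.

Request:
{"op": "move_arm", "data": {
  "plan": [
    {"delta_pos": [0,0,-0.0667],"turn": [0,0,0],"fingers": 0.4},
    {"delta_pos": [0,0,-0.1333],"turn": [0,0,0],"fingers": 0.4},
    {"delta_pos": [0,0,-0.2],"turn": [0,0,0],"fingers": 0.2},
    {"delta_pos": [0,0,-0.2667],"turn": [0,0,0],"fingers": 0},
    {"delta_pos": [0,0,-0.2667],"turn": [0,0,0],"fingers": 0},
    {"delta_pos": [0,0,-0.2667],"turn": [0,0,0],"fingers": 0}
  ]
}}

```text
clock: 8.28
position: [0.6426, -0.1537, 0.2492]
ee_rot: [0.997, 0.079, -0.0, -0.0]
ft_force: [-0.3, 0.1, -1.5]
grip_width: 1.001
grasp_force: 0.0
```

```bash
python3 -c "
from h import *
to(cw(40,130.4,51),-81);c=wsnap('w6'); cv2.imwrite('pics/w6c.png',cv2.resize(c['color'][120:320,150:410,::-1],(780,600),interpolation=cv2.INTER_CUBIC))
P=pts(c);hsv=cv2.cvtColor(c['color'],cv2.COLOR_RGB2HSV);m=((hsv[...,0]<6)|(hsv[...,0]>174))&(hsv[...,1]>200)&(P[...,2]>.05)&(P[...,2]<.1)
q=P[m];print(wc(np.median(q,0)),len(q),wc(np.percentile(q,2,axis=0)),wc(np.percentile(q,98,axis=0)))"
```

```text
t 8.275 pos [ 0.6426 -0.1537  0.2492] yaw -80.95 F [-0.3  0.1 -1.5] w 1.001 g 0.0
delta [8.000e-04 1.000e-04 1.982e-01] turn [-0.0004  0.0004  0.0008]
[ 40.5 128.8  68.1] 473 [ 46.9 112.3  63.9] [ 34.8 144.7  70.1]
```

View pics/w6c.png

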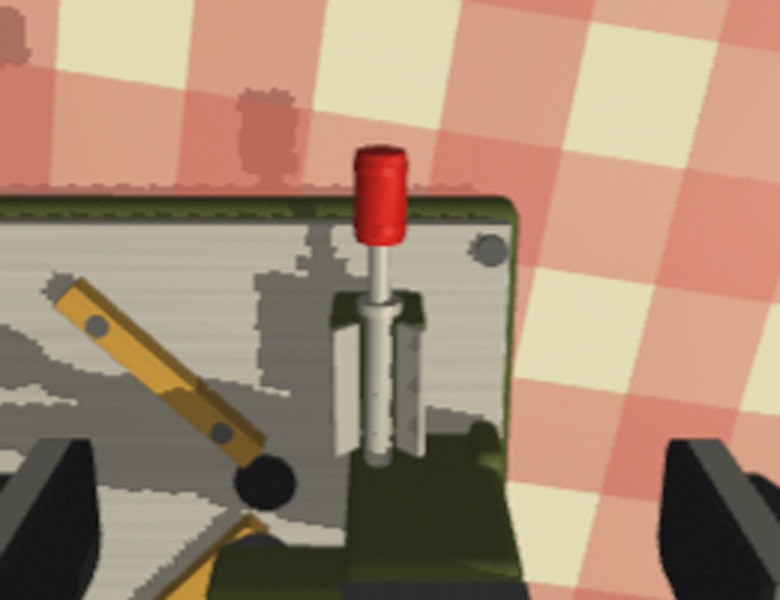

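The wrist crop shows the pin lying in the notch, with the collar at (380,303) just outside the outer end and the knob outward at (381,195). Next is the pad.

Converted, -0.397 m / 0.75 = -0.5293, -0.03 m / 0.75 = -0.04, -0.087 rad / 4 = -0.0218.

Request:
{"op": "move_arm", "data": {
  "plan": [
    {"delta_pos": [-0.0093,-0.076,-0.0093],"turn": [0,0,-0.003],"fingers": 0},
    {"delta_pos": [-0.02,-0.1507,-0.0187],"turn": [0,0,-0.0063],"fingers": 0},
    {"delta_pos": [-0.0293,-0.2267,-0.028],"turn": [0,0,-0.0093],"fingers": 0},
    {"delta_pos": [-0.04,-0.3027,-0.0373],"turn": [0,0,-0.0125],"fingers": 0},
    {"delta_pos": [-0.0493,-0.3773,-0.0467],"turn": [0,0,-0.0155],"fingers": 0},
    {"delta_pos": [-0.06,-0.4533,-0.056],"turn": [0,0,-0.0188],"fingers": 0},
    {"delta_pos": [-0.0693,-0.5293,-0.0667],"turn": [0,0,-0.0218],"fingers": 0},
    {"delta_pos": [-0.0693,-0.5293,-0.0667],"turn": [0,0,-0.0218],"fingers": 0},
    {"delta_pos": [-0.0693,-0.5293,-0.0667],"turn": [0,0,-0.0218],"fingers": 0},
    {"delta_pos": [-0.0693,-0.5293,-0.0667],"turn": [0,0,-0.0218],"fingers": 0},
    {"delta_pos": [-0.0693,-0.5293,-0.0667],"turn": [0,0,-0.0218],"fingers": 0}
  ]
}}

```text
clock: 9.7
position: [0.5294, 0.2289, 0.2996]
ee_rot: [0.993, 0.121, -0.0, 0.0]
ft_force: [-0.5, 0.4, -0.5]
grip_width: 0.998
grasp_force: 0.0
```

```bash
cat > m3.py <<'E'
from h import *
import sys
c=wsnap('w7');P=pts(c);hsv=cv2.cvtColor(c['color'],cv2.COLOR_RGB2HSV)
print('table',np.median(P[...,2][abs(P[...,2])<.01]))
m=(hsv[...,0]>95)&(hsv[...,0]<130)&(hsv[...,1]>90)&(abs(P[...,2]-.04)<.008)
n,lab,st,ce=cv2.connectedComponentsWithStats(m.astype(np.uint8))
for i in range(1,n):
    if st[i,4]>300:
        uv=np.argwhere(lab==i)[:,::-1].astype(float); d=np.c_[(uv[:,0]-c['cx'])/c['fx'],(uv[:,1]-c['cy'])/c['fy'],np.ones(len(uv))]@c['R']; o=-c['R'].T@c['t']
        q=o+d*((.04-o[2])/d[:,2])[:,None]
        print(st[i],ce[i],cv2.minAreaRect((q[:,:2]*1000).astype(np.float32)),np.median(P[lab==i][:,2]))
to([.53,.23,.3],-76)
E
python3 m3.py
```

```text
table 0.0009673012783419418
[ 247  119   51  104 4488] [272.42847594 171.57731729] ((523.2909545898438, 231.19122314453125), (128.73854064941406, 58.83600997924805), 14.024214744567871) 0.04052452137436949
t 9.75 pos [0.5293 0.2291 0.2997] yaw -76.07 F [-0.1 -0.3  0.2] w 0.998 g 0.0
delta [ 0.0009 -0.0007 -0.0003] turn [ 0.      0.0001 -0.0012]
```

View pics/w7.png

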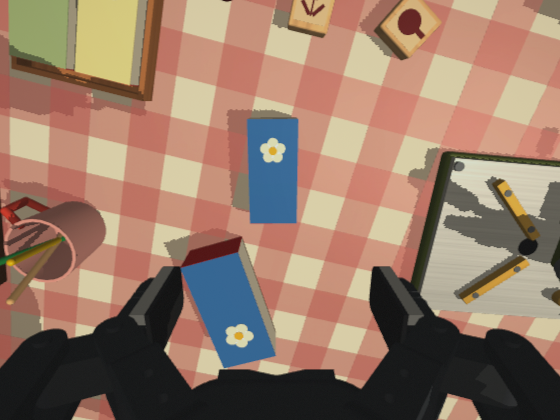

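The wrist view shows the small blue pad at (272,171), the big look-alike at (230,300), and the cutter at right with guides meeting near (528,246).

Converted, 0.269 m / 0.75 = 0.3587, 0.24 m / 0.75 = 0.32.

Request:
{"op": "move_arm", "data": {
  "plan": [
    {"delta_pos": [0.0133,-0.0027,0.0667],"turn": [0,0,0],"fingers": 0},
    {"delta_pos": [0.0267,-0.0047,0.1333],"turn": [0,0,0],"fingers": 0},
    {"delta_pos": [0.0267,-0.0047,0.2],"turn": [0,0,0],"fingers": 0},
    {"delta_pos": [0.0267,-0.0047,0.2667],"turn": [0,0,0],"fingers": 0},
    {"delta_pos": [0.0267,-0.0047,0.32],"turn": [0,0,0],"fingers": 0},
    {"delta_pos": [0.0267,-0.0047,0.3587],"turn": [0,0,0],"fingers": 0},
    {"delta_pos": [0.0267,-0.0047,0.3587],"turn": [0,0,0],"fingers": 0},
    {"delta_pos": [0.0267,-0.0047,0.3587],"turn": [0,0,0],"fingers": 0},
    {"delta_pos": [0.0267,-0.0047,0.3587],"turn": [0,0,0],"fingers": 0}
  ],
  "force": 60
}}

```text
clock: 10.88
position: [0.5486, 0.2387, 0.0324]
ee_rot: [0.993, 0.122, 0.001, -0.001]
ft_force: [0.3, -0.3, -0.1]
grip_width: 1.002
grasp_force: 0.0
```

```bash
python3 -c "
from h import *
to([.5476,.2373,.030],-76)"
```

```text
t 10.875 pos [0.5486 0.2387 0.0324] yaw -75.98 F [ 0.3 -0.3 -0.1] w 1.002 g 0.0
delta [-0.0013  0.0011  0.0024] turn [-0.0009 -0.0024  0.0003]
```

Converted, 0.001 m / 0.75 = 0.0013.

Request:
{"op": "move_arm", "data": {
  "plan": [
    {"delta_pos": [0,0.0013,0],"turn": [0,0,0],"fingers": 0.2},
    {"delta_pos": [0,0.0013,0],"turn": [0,0,0],"fingers": 0.6},
    {"delta_pos": [0,0.0013,0],"turn": [0,0,0],"fingers": 1},
    {"delta_pos": [0,0.0013,0],"turn": [0,0,0],"fingers": 1},
    {"delta_pos": [0,0.0013,0],"turn": [0,0,0],"fingers": 1}
  ],
  "force": 60
}}

```text
clock: 11.5
position: [0.5484, 0.2375, 0.032]
ee_rot: [0.993, 0.122, 0.001, -0.0]
ft_force: [-3.0, 0.1, 7.9]
grip_width: 0.683
grasp_force: 65.0
```

```bash
python3 -c "
from h import *
to([.5476,.2373,.17],-76)"
```

```text
t 11.5 pos [0.5484 0.2375 0.032 ] yaw -75.98 F [-3.   0.1  7.9] w 0.683 g 64.95640754699707
delta [-6.00e-04 -1.00e-04 -1.38e-01] turn [-0.0006 -0.0012  0.0003]
```

Converted, 0.2346 m / 0.75 = 0.3128, 0.11 m / 0.75 = 0.1467, -0.698 rad / 4 = -0.1745.

Request:
{"op": "move_arm", "data": {
  "plan": [
    {"delta_pos": [0,0,-0.0533],"turn": [0,0,0],"fingers": 1},
    {"delta_pos": [-0.0093,0.0307,-0.1173],"turn": [0,0,-0.0175],"fingers": 1},
    {"delta_pos": [-0.0267,0.084,-0.1173],"turn": [0,0,-0.05],"fingers": 1},
    {"delta_pos": [-0.0467,0.1467,-0.1173],"turn": [0,0,-0.085],"fingers": 1},
    {"delta_pos": [-0.0667,0.2093,-0.1173],"turn": [0,0,-0.12],"fingers": 1},
    {"delta_pos": [-0.0867,0.2707,-0.1173],"turn": [0,0,-0.1525],"fingers": 1},
    {"delta_pos": [-0.1007,0.3128,-0.1173],"turn": [0,0,-0.1745],"fingers": 1},
    {"delta_pos": [-0.1007,0.3128,-0.1173],"turn": [0,0,-0.1745],"fingers": 1},
    {"delta_pos": [-0.1007,0.3128,-0.1173],"turn": [0,0,-0.1745],"fingers": 1},
    {"delta_pos": [-0.1007,0.3128,-0.1173],"turn": [0,0,-0.1745],"fingers": 1},
    {"delta_pos": [-0.1007,0.3128,-0.1173],"turn": [0,0,-0.1745],"fingers": 1}
  ]
}}

```text
clock: 12.88
position: [0.5315, -0.0076, 0.1187]
ee_rot: [0.891, 0.455, -0.0, -0.0]
ft_force: [-0.7, -0.6, -2.8]
grip_width: 0.682
grasp_force: 66.2
```

```bash
cat >> h.py <<'E'
G=A+np.pi/4; GX=np.array([np.cos(G),np.sin(G),0]); GY=np.array([-np.sin(G),np.cos(G),0])
def gw(x,y,z): return O+GX*x/1000+GY*y/1000+np.array([0,0,z/1000])
def wg(p): d=np.array(p)-O; return np.round([d@GX*1000,d@GY*1000,p[2]*1000],1)
E
cat > m4.py <<'E'
from h import *
import sys
f=sys.argv[1]
o=get_obs();print('tcp guide',wg(o['position'])); to(gw(*map(float,sys.argv[2:5])),-36)
c=wsnap(f);P=pts(c);hsv=cv2.cvtColor(c['color'],cv2.COLOR_RGB2HSV);q0=P.reshape(-1,3)
m=(hsv[...,0]>95)&(hsv[...,0]<130)&(hsv[...,1]>90)&(P[...,2]>.05)&(P[...,2]<.16)
n,lab,st,ce=cv2.connectedComponentsWithStats(m.astype(np.uint8)); i=1+np.argmax(st[1:,4]); q=P[lab==i]
zt=np.median(q[:,2]); q=q[abs(q[:,2]-zt)<.006]
L=np.c_[(q-O)@GX,(q-O)@GY]*1000
print('pad top z',zt,'n',len(q),'guide-frame extents x',np.percentile(L[:,0],[.5,99.5]),'y',np.percentile(L[:,1],[.5,99.5]),cv2.minAreaRect(L.astype(np.float32)))
E
python3 m4.py w8 116 55 63
```

```text
tcp guide [116.3  55.8 118.7]
t 12.875 pos [ 0.5315 -0.0076  0.1187] yaw -35.91 F [-0.7 -0.6 -2.8] w 0.682 g 66.23968720436096
delta [-0.0003  0.0008  0.0557] turn [-0.0002 -0.0001  0.0016]
pad top z 0.1273428606328152 n 19329 guide-frame extents x [ 71.89616628 155.00126344] y [25.36495702 84.6426396 ] ((111.43312072753906, 55.61096954345703), (88.26113891601562, 61.72433853149414), 0.0026250137016177177)
```

View pics/w8.png

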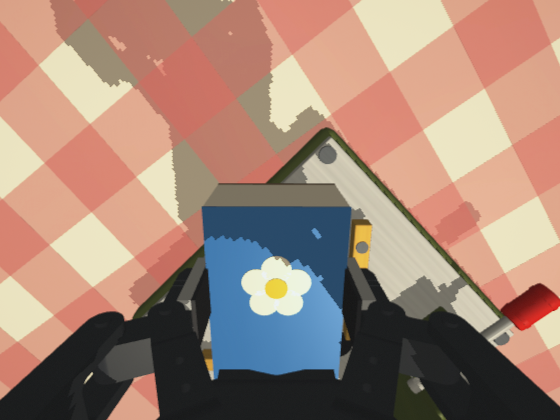

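The wrist view shows the pad held level and square to the guides. Its far edge is at row 195, and guide_left's end is visible at (362,245).

Converted, 0.056 m / 0.75 = 0.0747, 0.054 m / 0.75 = 0.072.

Request:
{"op": "move_arm", "data": {
  "plan": [
    {"delta_pos": [0,0.0013,0.0333],"turn": [0,0,0],"fingers": 1},
    {"delta_pos": [0,0.0013,0.06],"turn": [0,0,0],"fingers": 1},
    {"delta_pos": [0,0.0013,0.072],"turn": [0,0,0],"fingers": 1},
    {"delta_pos": [0,0.0013,0.0747],"turn": [0,0,0],"fingers": 1},
    {"delta_pos": [0,0.0013,0.0747],"turn": [0,0,0],"fingers": 1},
    {"delta_pos": [0,0.0013,0.0747],"turn": [0,0,0],"fingers": 1},
    {"delta_pos": [0,0.0013,0.0747],"turn": [0,0,0],"fingers": 1}
  ]
}}

```text
clock: 13.8
position: [0.5325, -0.0091, 0.0632]
ee_rot: [0.891, 0.454, 0.0, 0.0]
ft_force: [-0.0, -0.4, -2.2]
grip_width: 0.685
grasp_force: 66.2
```

```bash
python3 m4.py w9 116 55 62
```

```text
tcp guide [115.7  54.1  63.2]
t 13.8 pos [ 0.5325 -0.0091  0.0632] yaw -35.98 F [-0.  -0.4 -2.2] w 0.685 g 66.19325637817383
delta [ 0.0003 -0.0009  0.0012] turn [ 0.0003 -0.0006  0.0004]
pad top z 0.07181954277624357 n 19282 guide-frame extents x [ 71.25351488 154.40315842] y [23.82457808 82.9648165 ] ((110.73763275146484, 53.99383544921875), (88.48095703125, 61.29774856567383), 0.19412143528461456)
```

Converted, -0.021 m / 0.75 = -0.028, 0.019 m / 0.75 = 0.0253.

Request:
{"op": "move_arm", "data": {
  "plan": [
    {"delta_pos": [-0.0067,0.0067,0.0013],"turn": [0,0,0],"fingers": 1},
    {"delta_pos": [-0.0147,0.0133,0.002],"turn": [0,0,0],"fingers": 1},
    {"delta_pos": [-0.0213,0.02,0.002],"turn": [0,0,0],"fingers": 1},
    {"delta_pos": [-0.028,0.0253,0.002],"turn": [0,0,0],"fingers": 1},
    {"delta_pos": [-0.028,0.0253,0.002],"turn": [0,0,0],"fingers": 1},
    {"delta_pos": [-0.028,0.0253,0.002],"turn": [0,0,0],"fingers": 1},
    {"delta_pos": [-0.028,0.0253,0.002],"turn": [0,0,0],"fingers": 1}
  ]
}}

```text
clock: 14.72
position: [0.536, -0.0383, 0.062]
ee_rot: [0.891, 0.454, 0.001, 0.001]
ft_force: [1.3, 0.3, 6.6]
grip_width: 0.688
grasp_force: 67.3
```

```bash
sed -i "s/^c=wsnap/print('F guide',o['ft_force']@np.c_[GX,GY,[0,0,1]])\nc=wsnap/" m4.py; python3 m4.py w10 91 30 62
```

```text
tcp guide [94.2 34.1 62. ]
t 14.725 pos [ 0.536  -0.0383  0.062 ] yaw -36.03 F [1.3 0.3 6.6] w 0.688 g 67.26449847221375
delta [-0.0032  0.0041 -0.    ] turn [ 0.0017 -0.0006 -0.0006]
F guide [ 0.96533247 -0.85248823  6.6408583 ]
pad top z 0.07060892729611373 n 19305 guide-frame extents x [ 49.99135411 132.86304473] y [ 3.77177969 62.96698769] ((89.18466186523438, 33.85031509399414), (88.5158920288086, 61.33760452270508), 0.03433278948068619)
```

Converted, 0.005 m / 0.75 = 0.0067, 0.004 m / 0.75 = 0.0053.

Request:
{"op": "move_arm", "data": {
  "plan": [
    {"delta_pos": [0,0.0013,0],"turn": [0,0,0],"fingers": 1},
    {"delta_pos": [0,0.0027,0],"turn": [0,0,0],"fingers": 1},
    {"delta_pos": [0,0.004,0],"turn": [0,0,0],"fingers": 1},
    {"delta_pos": [0,0.0053,0],"turn": [0,0,0],"fingers": 1},
    {"delta_pos": [0,0.0067,0],"turn": [0,0,0],"fingers": 1},
    {"delta_pos": [0,0.0067,0],"turn": [0,0,0],"fingers": 1},
    {"delta_pos": [0,0.0067,0],"turn": [0,0,0],"fingers": 1},
    {"delta_pos": [0,0.0067,0],"turn": [0,0,0],"fingers": 1}
  ]
}}

```text
clock: 15.78
position: [0.5382, -0.0397, 0.0619]
ee_rot: [0.891, 0.454, -0.001, -0.001]
ft_force: [-11.0, 5.1, 17.4]
grip_width: 0.688
grasp_force: 68.7
```

```bash
python3 m4.py w11 91 30 62
```

```text
tcp guide [94.3 31.5 61.9]
t 15.775 pos [ 0.5382 -0.0397  0.0619] yaw -35.99 F [-11.    5.1  17.4] w 0.688 g 68.65368247032166
delta [-0.0033  0.0015 -0.0001] turn [-0.0032 -0.      0.0002]
F guide [-2.33022059 11.85357145 17.38334495]
pad top z 0.07062173087153745 n 19286 guide-frame extents x [ 50.05512949 133.00543937] y [ 1.23468183 60.39363333] ((89.64937591552734, 31.37372589111328), (87.61918640136719, 61.647674560546875), 0.12191464751958847)
```

Converted, -0.0015 m / 0.75 = -0.002, -0.001 m / 0.75 = -0.0013.

Request:
{"op": "move_arm", "data": {
  "plan": [
    {"delta_pos": [0,0,-0.0013],"turn": [0,0,0],"fingers": 1},
    {"delta_pos": [0,0,-0.002],"turn": [0,0,0],"fingers": 1},
    {"delta_pos": [0,0,-0.002],"turn": [0,0,0],"fingers": 1},
    {"delta_pos": [0,0,-0.002],"turn": [0,0,0],"fingers": 1}
  ]
}}

```text
clock: 16.32
position: [0.5382, -0.0398, 0.0621]
ee_rot: [0.891, 0.454, -0.001, -0.001]
ft_force: [-3.4, 4.9, -0.1]
grip_width: 0.686
grasp_force: 66.5
```

```bash
python3 m4.py w12 91 30 62
```

```text
tcp guide [94.2 31.4 62.1]
t 16.325 pos [ 0.5382 -0.0398  0.0621] yaw -35.96 F [-3.4  4.9 -0.1] w 0.686 g 66.4700710773468
delta [-0.0032  0.0014  0.0001] turn [-0.0025  0.001   0.0008]
F guide [ 1.92867966  5.60428411 -0.08656021]
pad top z 0.07072950786041556 n 19287 guide-frame extents x [ 49.68930608 132.86330386] y [ 1.19818543 60.34910669] ((89.51600646972656, 31.197235107421875), (88.03680419921875, 61.3682746887207), 0.3332502841949463)
```

Converted, -0.005 m / 0.75 = -0.0067, -0.004 m / 0.75 = -0.0053.

Request:
{"op": "move_arm", "data": {
  "plan": [
    {"delta_pos": [-0.0013,0,0],"turn": [0,0,0],"fingers": 1},
    {"delta_pos": [-0.0027,0,0],"turn": [0,0,0],"fingers": 1},
    {"delta_pos": [-0.004,0,0],"turn": [0,0,0],"fingers": 1},
    {"delta_pos": [-0.0053,0,0],"turn": [0,0,0],"fingers": 1},
    {"delta_pos": [-0.0067,0,0],"turn": [0,0,0],"fingers": 1},
    {"delta_pos": [-0.0067,0,0],"turn": [0,0,0],"fingers": 1},
    {"delta_pos": [-0.0067,0,0],"turn": [0,0,0],"fingers": 1},
    {"delta_pos": [-0.0067,0,0],"turn": [0,0,0],"fingers": 1}
  ]
}}

```text
clock: 17.38
position: [0.5362, -0.0425, 0.0623]
ee_rot: [0.891, 0.455, 0.0, -0.001]
ft_force: [0.5, 9.0, -3.6]
grip_width: 0.682
grasp_force: 66.1
```

```bash
python3 m4.py w13 91 30 62
```

```text
tcp guide [90.9 31.5 62.3]
t 17.375 pos [ 0.5362 -0.0425  0.0623] yaw -35.9 F [ 0.5  9.  -3.6] w 0.682 g 66.13245606422424
delta [0.0001 0.0015 0.0003] turn [-0.0017 -0.0011  0.0018]
F guide [ 7.56954401  4.88872971 -3.56786564]
pad top z 0.0709375271940758 n 19286 guide-frame extents x [ 46.46977463 129.5881186 ] y [ 1.21589086 60.3989964 ] ((86.22666931152344, 31.331104278564453), (87.79853820800781, 61.390201568603516), 0.21332255005836487)
```

Converted, 0.002 m / 0.75 = 0.0027, -0.0015 m / 0.75 = -0.002.

Request:
{"op": "move_arm", "data": {
  "plan": [
    {"delta_pos": [0,0.0013,0.0007],"turn": [0,0,0],"fingers": 1},
    {"delta_pos": [0,0.0027,0.0013],"turn": [0,0,0],"fingers": 1},
    {"delta_pos": [-0.0013,0.0027,0.0013],"turn": [0,0,0],"fingers": 1},
    {"delta_pos": [-0.002,0.0027,0.0013],"turn": [0,0,0],"fingers": 1},
    {"delta_pos": [-0.002,0.0027,0.0013],"turn": [0,0,0],"fingers": 1},
    {"delta_pos": [-0.002,0.0027,0.0013],"turn": [0,0,0],"fingers": 1},
    {"delta_pos": [-0.002,0.0027,0.0013],"turn": [0,0,0],"fingers": 1}
  ]
}}

```text
clock: 18.3
position: [0.5364, -0.0426, 0.0621]
ee_rot: [0.89, 0.455, 0.0, -0.003]
ft_force: [-8.9, 17.2, 12.8]
grip_width: 0.685
grasp_force: 67.9
```

```bash
python3 m4.py w14 91 30 62; python3 -c "
from h import *
print(get_obs()['torque'])
c=dict(np.load('pics/w14.npz'))
s=snap('side','s14.png'); cv2.imwrite('pics/j14.png',np.hstack([c['color'][120:420,80:480,::-1],cv2.resize(s['color'][210:340,235:405,::-1],(392,300),interpolation=cv2.INTER_CUBIC)]))"
```

```text
tcp guide [90.9 31.3 62.1]
t 18.3 pos [ 0.5364 -0.0426  0.0621] yaw -35.84 F [-8.9 17.2 12.8] w 0.685 g 67.94556319713593
delta [0.0001 0.0013 0.0001] turn [-0.0052 -0.0029  0.0028]
F guide [ 8.70510551 17.28458448 12.79008514]
pad top z 0.07071849579230584 n 19362 guide-frame extents x [ 46.70978839 129.69164599] y [ 1.08135065 60.25998502] ((86.48402404785156, 31.080198287963867), (87.76595306396484, 61.730247497558594), 0.20885853469371796)
[ 3.67955537  1.94732733 -0.31312539]
```

View pics/j14.png

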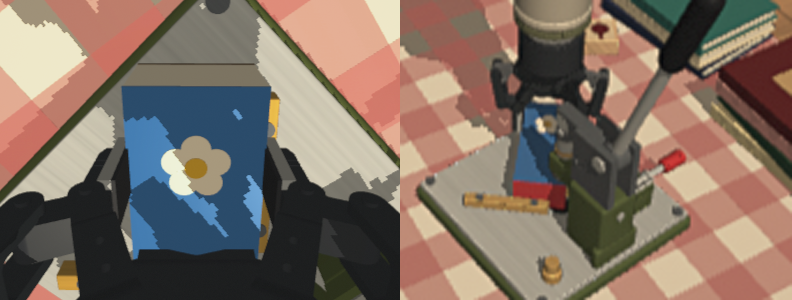

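The composite shows the pad flat on the bed with its red end at the corner under the ram, its long edge against guide_left (brass at (272,110)), and the pin still in the rest at right. I'll balance the pushes, with more toward guide_right and less downward.

Converted, -0.002 m / 0.75 = -0.0027, -0.001 m / 0.75 = -0.0013.

Request:
{"op": "move_arm", "data": {
  "plan": [
    {"delta_pos": [0,-0.0007,-0.0011],"turn": [0,0,0],"fingers": 1},
    {"delta_pos": [-0.0013,-0.0013,-0.0011],"turn": [0,0,0],"fingers": 1},
    {"delta_pos": [-0.0027,-0.0013,-0.0011],"turn": [0,0,0],"fingers": 1},
    {"delta_pos": [-0.0027,-0.0013,-0.0011],"turn": [0,0,0],"fingers": 1},
    {"delta_pos": [-0.0027,-0.0013,-0.0011],"turn": [0,0,0],"fingers": 1},
    {"delta_pos": [-0.0027,-0.0013,-0.0011],"turn": [0,0,0],"fingers": 1}
  ]
}}

```text
clock: 19.15
position: [0.5362, -0.0427, 0.0627]
ee_rot: [0.89, 0.456, 0.002, -0.002]
ft_force: [2.8, 19.3, 0.0]
grip_width: 0.688
grasp_force: 66.5
```

```bash
python3 m4.py w15 91 30 62; python3 -c "
from h import *
o=get_obs();print(o['torque'],Rn.from_quat(o['ee_rot']).as_matrix()[:,2])"
```

```text
tcp guide [90.7 31.4 62.7]
t 19.15 pos [ 0.5362 -0.0427  0.0627] yaw -35.8 F [ 2.8 19.3  0. ] w 0.688 g 66.53864622116089
delta [0.0003 0.0014 0.0007] turn [-0.0023 -0.0053  0.0035]
F guide [17.27753738  9.04362511  0.02238977]
pad top z 0.0713506852832553 n 19323 guide-frame extents x [ 46.21810806 129.47960556] y [ 1.12500312 60.34111343] ((86.00074768066406, 31.25847053527832), (88.21530151367188, 61.492977142333984), 0.31646302342414856)
[ 4.36305319 -0.28072678 -0.45969705] [ 0.00127285  0.00563082 -0.99998334]
```

Converted, 0.001 m / 0.75 = 0.0013, 0.0007 m / 0.75 = 0.0009, -0.006 rad / 4 = -0.0015.

Request:
{"op": "move_arm", "data": {
  "plan": [
    {"delta_pos": [0,0.0007,0.0007],"turn": [-0.0003,-0.0008,0.0003],"fingers": 1},
    {"delta_pos": [0,0.0009,0.0013],"turn": [-0.0005,-0.0015,0.0005],"fingers": 1},
    {"delta_pos": [0,0.0009,0.0013],"turn": [-0.0005,-0.0015,0.0005],"fingers": 1},
    {"delta_pos": [0,0.0009,0.0013],"turn": [-0.0005,-0.0015,0.0005],"fingers": 1},
    {"delta_pos": [0,0.0009,0.0013],"turn": [-0.0005,-0.0015,0.0005],"fingers": 1}
  ]
}}

```text
clock: 19.82
position: [0.5363, -0.0425, 0.0622]
ee_rot: [0.89, 0.455, -0.001, -0.001]
ft_force: [-4.0, 20.8, 10.0]
grip_width: 0.685
grasp_force: 67.8
```

```bash
python3 m4.py w16 91 30 62; python3 -c "
from h import *
o=get_obs();print(o['torque'],o['joint_velocities'].round(3))
c=dict(np.load('pics/w16.npz'));P=pts(c).reshape(-1,3);h=cv2.cvtColor(c['color'],cv2.COLOR_RGB2HSV).reshape(-1,3);m=(h[:,0]>95)&(h[:,0]<130)&(h[:,1]>90)&(abs(P[:,2]-.0705)<.004);q=P[m];L=np.c_[(q-O)@GX,(q-O)@GY,np.ones(len(q))];print('slopes',np.linalg.lstsq(L,q[:,2],rcond=None)[0][:2])"
```

```text
tcp guide [90.9 31.4 62.2]
t 19.825 pos [ 0.5363 -0.0425  0.0622] yaw -35.86 F [-4.  20.8 10. ] w 0.685 g 67.75282502174377
delta [0.0001 0.0014 0.0002] turn [-0.0018  0.0006  0.0024]
F guide [14.47064181 15.43876724 10.03381439]
pad top z 0.07082780086261525 n 19297 guide-frame extents x [ 46.49734336 129.64897492] y [ 1.16944305 60.38688918] ((86.43250274658203, 31.375858306884766), (87.8532943725586, 61.570350646972656), 0.11587948352098465)
[ 4.74889715  0.88651932 -0.14152499] [-0.001 -0.001 -0.001 -0.001 -0.     0.003 -0.   ]
slopes [0.000611   0.00205296]
```

Converted, -0.0008 m / 0.75 = -0.0011, -0.0005 m / 0.75 = -0.0007, -0.001 rad / 4 = -0.0003.

Request:
{"op": "move_arm", "data": {
  "plan": [
    {"delta_pos": [-0.0007,-0.0003,-0.0004],"turn": [0,-0.0003,0],"fingers": 1},
    {"delta_pos": [-0.0011,-0.0005,-0.0007],"turn": [0,-0.0005,0],"fingers": 1},
    {"delta_pos": [-0.0011,-0.0005,-0.0007],"turn": [0,-0.0005,0],"fingers": 1},
    {"delta_pos": [-0.0011,-0.0005,-0.0007],"turn": [0,-0.0005,0],"fingers": 1},
    {"delta_pos": [-0.0011,-0.0005,-0.0007],"turn": [0,-0.0005,0],"fingers": 1}
  ]
}}

```text
clock: 20.5
position: [0.5362, -0.0426, 0.0623]
ee_rot: [0.89, 0.455, -0.001, 0.0]
ft_force: [3.6, 22.8, -0.4]
grip_width: 0.685
grasp_force: 66.6
```

```bash
python3 m4.py w17 91 30 62
```

```text
tcp guide [90.8 31.4 62.3]
t 20.5 pos [ 0.5362 -0.0426  0.0623] yaw -35.85 F [ 3.6 22.8 -0.4] w 0.685 g 66.62407994270325
delta [0.0002 0.0014 0.0003] turn [-0.0005  0.0018  0.0026]
F guide [20.53794234 10.53273308 -0.36279033]
pad top z 0.07089018241271522 n 19311 guide-frame extents x [ 46.15805189 129.58142036] y [ 1.18157401 60.36646752] ((85.89340209960938, 31.211299896240234), (88.8021240234375, 61.31480407714844), 0.12405981123447418)
```

Converted, 0.001 m / 0.75 = 0.0013, 0.0005 m / 0.75 = 0.0007.

Request:
{"op": "move_arm", "data": {
  "plan": [
    {"delta_pos": [0,0.0007,0.0001],"turn": [0,0,0],"fingers": 1},
    {"delta_pos": [0,0.0013,0.0003],"turn": [0,0,0],"fingers": 1},
    {"delta_pos": [0,0.0013,0.0003],"turn": [0,0,0],"fingers": 1},
    {"delta_pos": [0,0.0013,0.0003],"turn": [0,0,0],"fingers": 1},
    {"delta_pos": [0,0.0013,0.0003],"turn": [0,0,0],"fingers": 1}
  ]
}}

```text
clock: 21.18
position: [0.5363, -0.0426, 0.0623]
ee_rot: [0.89, 0.455, -0.001, -0.001]
ft_force: [-2.2, 23.7, 7.3]
grip_width: 0.685
grasp_force: 67.5
```

```bash
python3 m4.py w18 91 30 62; python3 -c "
from h import *
c=dict(np.load('pics/w18.npz'))
s=snap('scene','c18.png');t=snap('side','s18.png'); cv2.imwrite('pics/j18.png',np.hstack([cv2.resize(s['color'][170:290,170:330,::-1],(400,300),interpolation=cv2.INTER_CUBIC),cv2.resize(t['color'][210:340,235:405,::-1],(392,300),interpolation=cv2.INTER_CUBIC)]))"
```

```text
tcp guide [90.8 31.3 62.3]
t 21.175 pos [ 0.5363 -0.0426  0.0623] yaw -35.84 F [-2.2 23.7  7.3] w 0.685 g 67.4961394071579
delta [0.0002 0.0013 0.0003] turn [-0.0025  0.002   0.0029]
F guide [17.87509367 15.76246165  7.29636245]
pad top z 0.07089774122477221 n 19307 guide-frame extents x [ 46.41318334 129.5794679 ] y [ 1.1363179  60.32875122] ((86.0980224609375, 31.1613826751709), (88.251220703125, 61.058509826660156), 0.11273302882909775)
```

View pics/j18.png

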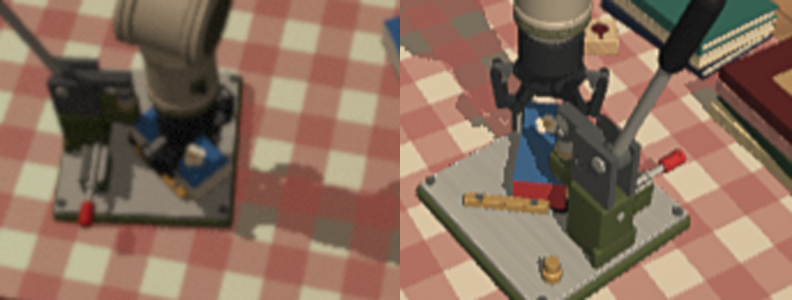

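The final views show the pad's corner under the ram between both guides, the pin lying in its rest with the knob at (86,213) on the left and (673,158) on the right, and the lever up. The pushes are balanced at about 18 N and 16 N, so I'm handing in.

```bash
python3 -c "
from workcell import hand_in
print(hand_in())"
```

```text
the job is handed in; nothing more can be done
None
```

The job is handed in, with no verdict shown: the lock pin lies released in the rest notch, and the small blue pad is flat on the bed with one corner under the ram, held against both brass guides at about 16–18 N each; I did not pull the lever or move anything else.

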